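# Dial the fastener tin open at the wing nuts

## Task

The wing nuts in the round dial tin on the bench need topping up. Turn the tin's cover by its grip bar until the opening and its pointer stand over the compartment that has the wing nut as its sample on the wooden base (not the hex nut, the washer or the bolt), then let go.

Things in the scene. Friction and masses are not known exactly. Their poses are not given: they have to be found in the camera images.
- bar_center (a point): Centre (half-way up) of the upright black grip bar on the steel dial cover; the cover's vertical turning axis passes through it. Bar 60 mm long (towards the pointer), 14 wide, 34 high. The flat cover, 156 mm across, has its top face 17 mm below this point. The dark steel tin sits on a round plywood base fixed to the bench. Things within 150 mm of the axis are lower than the bar's top.
- pointer_tip (a point): Outer tip of the 10 mm wide steel pointer tongue on the cover's rim, 98 mm from the turning axis, level with the cover's top face. It turns with the cover and points in the middle direction of the cover's only opening (a sector 30 degrees wide, 36 to 69 mm from the axis).
- wing_nut: Steel wing nut (two upright round ears, 56 mm over them, 29 high) fixed on the plywood base just outside the tin: the sample of the compartment beside it. Origin: centre of its underside, 108 mm from the axis, in the middle direction of its compartment. The samples (also hex nut, washer, upright bolt) stand 35 and 70 degrees to either side of a blank sector, in changing order.
- cover (a joint): Turn of the cover in rad about the vertical, positive anticlockwise from above. 0: pointer at the middle of the blank sector, opening shut. Stops at -1.6 and 1.6. Starts within 0.12 of 0; compartments at -1.22, -0.61, 0.61 and 1.22. Turning either way takes about 0.12 N m (4 N at the bar's end); it stays where it is left.

How it is judged:
By the outcome, as a careful person would: the job done as asked, in the order asked, and still so for the second after the job is handed in, with the robot touching nothing.
It also fails if it takes over 32 s, if anything falls off the work surface, if the arm or the gripper's body presses on something with over 40 N, if the wrist force passes 120 N, or if a joint passes its speed limit or range.

## Robot

A 6-joint arm with a two-finger parallel gripper is mounted at the origin on the work surface. World frame = base frame: x ahead of the robot, y to its left, z up, the work surface at z = 0. Lengths are in m, angles in rad, forces in N, time in s.
With the tool pointing down it reaches from about 0.3 to 0.875 m from the base axis. Payload 6.4 kg.
Tool frame: the origin (TCP) lies midway between the tips of the shut fingers; the grasp point (between the pads) lies ctrl.grip_point_offset behind it (ctrl.grip_point_offset is the distance from the TCP to the grasp point, in m); z points along the fingers, y is the direction in which the jaws open and shut (so a half turn about z gives the same grasp; the last joint's range is limited). The gripper opens to 85 mm and grips with 20 to 120 N. Pads are 22 mm wide; open, the fingers measure 114 mm over their backs; the gripper's body (76 mm by 85 mm) begins 54 mm behind the grasp point. The pads swing forward as they close: fully open they stand 13 mm farther back than shut.
Start: joints at [0.953, 0.181, 1.607, -0, 1.354, -0.206], TCP at [0.23, 0.527, 0.231] pointing down, gripper open.
Joint ranges: [-2.99, 2.99], [-0.89, 2.07], [0.3, 2.58], [-1.14, 4.28], [0, 2.63], [-3.12, 3.12]. Speed limits (rad/s): [2.57, 2.57, 3.01, 3.14, 3.14, 3.14].

## Interface

Orientations are given as a unit quaternion [w, x, y, z].
In Python, from bench import ctrl, viewer gives the robot as it stands.
- The arm moves only by the shell command python3 -m handwheel 'ROWS' [OPENING]. ROWS is JSON, a list of rows, each an object with "travel": the shift along the tool's x, y, z as a fraction of full scale, a list of three; "dr": the turn, a rotation vector about the tool's x, y, z as a fraction of full scale, a list of three. A call has 1 to 20 rows; each row shifts and turns the pose as measured when the row begins, along the tool's axes as they then stand; what a row does not reach is not made up. Full scale, the value 1, is 150 mm for a shift and 30 degrees for a turn. A row lasts 1/12 s, in which the tool goes at most 41.7 mm and 7.16 degrees, less where a joint would pass 70% of its speed; a pose out of reach is approached as far as the arm can. A call with a number of a shift or a turn outside -1 to 1 is refused whole. A call with a gripper value outside its range is refused whole. OPENING is the opening, from -1 (shut) to 1 (fully open), set as the call begins (- or left out, the last holds). The fingers move at their own pace and stop on an object; the grip force is fixed at half the most. Time passes only in rows, so rows that do not move let the fingers close. It gives the time, the measured TCP pose, the force and the opening at its end, in the units of the state.
- ctrl.get_obs(): the state, without advancing time (a new reading comes with each control period).
- viewer.camera(name): name is "scene" or "top" or "wrist"; returns the picture (400x640x3 uint8, red, green, blue); there is no depth.
- viewer.get_calibration(name): a dict with "camera_matrix" (3x3 intrinsics, pixels), "R" (3x3) and "t" (3): a world point X has camera coordinates R X + t. Camera axes: x right, y down, z forward; pixel columns grow to the right and rows downward; lengths in m; the calibration is good to about 2 mm. A picture is of the moment at which its call begins: read the wrist's pose just before it. get_calibration takes no time and is no camera call; for the wrist camera it gives the pose at the moment of the call.
- ctrl.hand_in(): hands the job in, once; it reports no verdict.
The state is a dict: "time_s": time; "q": joint angles; "dq": joint speeds; "joint_efforts": joint torques, N m; "eef_pos": TCP position; "eef_rot": TCP orientation; "wrist_force": force on the tool from outside, world axes, zero at the start; "torque": the same for the moment, N m; "opening": opening from 0.0 (shut) to 1.0 (fully open).
Only numpy, scipy, OpenCV 4.12 (cv2) and the standard library are available. Lean on these libraries where they do the work, as an engineer would, in place of code of your own. Each camera call takes 0.05 s, during which the arm holds its last target. There are 200 camera calls.

## Working session

There is one attempt and no reset: what is moved stays moved. The work goes in short steps, Python scripts to look and compute and a shell command to move; the robot and the scene stay as the last step left them, time stands still between calls to the robot, and variables do not carry over. Pictures are saved under pics/ and viewed, about 8 in all and at most 12, crops included, and the job is handed in when it is done.

```bash
mkdir -p pics; ls; python3 - <<'E'
from bench import ctrl, viewer
import cv2
o=ctrl.get_obs(); print(o['eef_pos'],o['eef_rot'],o['time_s'],o['opening'],ctrl.grip_point_offset)
for n in ['scene','top']:
    c=viewer.get_calibration(n); print(n,c)
    cv2.imwrite(f'pics/{n}0.png',viewer.camera(n)[:,:,::-1])
E
```

```text
pics
[0.22982338 0.52648591 0.23038532] [-3.54064665e-04  2.04467646e-01  9.78872941e-01 -7.88417708e-04] 0.0 0.9943988452937108 0.0187
scene {'camera_matrix': array([[403.43021736,   0.        , 318.58841503],
       [  0.        , 403.43021736, 195.07713316],
       [  0.        ,   0.        ,   1.        ]]), 'R': array([[ 0.48263363,  0.87568924, -0.01526876],
       [ 0.70096075, -0.39666724, -0.59271337],
       [-0.52508933,  0.2753606 , -0.80526873]]), 't': array([-0.35294265, -0.33015129,  1.03076749])}
top {'camera_matrix': array([[371.69024235,   0.        , 321.7918361 ],
       [  0.        , 371.69024235, 197.66711433],
       [  0.        ,   0.        ,   1.        ]]), 'R': array([[ 0.01626251, -0.99960756,  0.02280895],
       [-0.99586832, -0.01823156, -0.08896006],
       [ 0.08934099, -0.021268  , -0.995774  ]]), 't': array([0.05546178, 0.59508789, 0.67901459])}
```

View pics/top0.png

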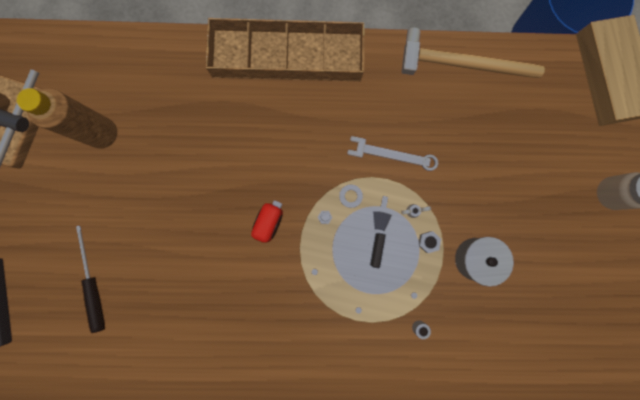

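View pics/scene0.png

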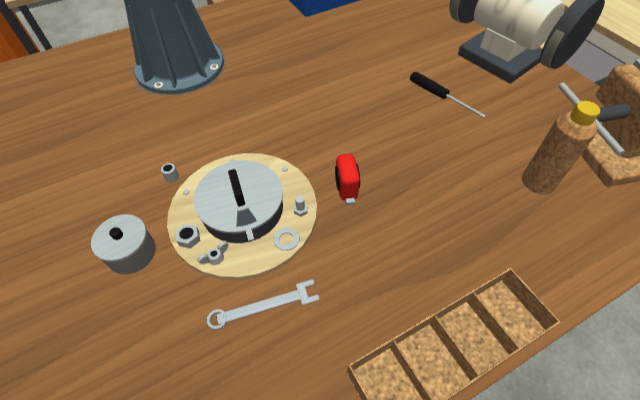

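The top view shows the bar at about (378,250), the pointer tip at (384,198) and the opening at (382,220). The wing nut is at (415,210), clockwise next to the pointer. The hex nut is at (430,242), the washer at (350,195) and the bolt at (325,217). The scene view agrees: wing nut at (213,255), hex nut at (187,235). The target is therefore about -0.61 on the cover.

```bash
cat > h.py <<'E'
import numpy as np, cv2
from bench import ctrl, viewer
def ray(n,uv,c=None):
    c=c or viewer.get_calibration(n); R=np.array(c['R']);t=np.array(c['t'])
    d=R.T@np.linalg.solve(c['camera_matrix'],[uv[0],uv[1],1.]); return -R.T@t,d
def plane(n,uv,z,c=None):
    o,d=ray(n,uv,c); return o+d*(z-o[2])/d[2]
def tri(a,b):
    (o1,d1),(o2,d2)=a,b
    s=np.linalg.lstsq(np.c_[d1,-d2],o2-o1,rcond=None)[0]
    p,q=o1+d1*s[0],o2+d2*s[1]; return (p+q)/2,np.linalg.norm(p-q)
def proj(n,X,c=None):
    c=c or viewer.get_calibration(n); p=np.array(c['camera_matrix'])@(np.array(c['R'])@X+c['t']); return p[:2]/p[2]
E
python3 - <<'E'
from h import *
B={}
for n,(x0,y0,x1,y1) in {'top':(355,225,400,275),'scene':(215,160,265,215)}.items():
    im=cv2.imread(f'pics/{n}0.png'); g=im[y0:y1,x0:x1].max(2)
    m=(g<45).astype(np.uint8)
    k,l,s,ce=cv2.connectedComponentsWithStats(m)
    i=1+np.argmax(s[1:,4]); cc=ce[i]+[x0,y0]; r=cv2.minAreaRect(np.argwhere(l==i)[:,::-1].astype(np.float32)+[x0,y0]) if 0 else cv2.minAreaRect(np.float32(np.argwhere(l==i)[:,::-1]+[x0,y0]))
    print(n,s[i],cc,r); B[n]=cc
P,e=tri(ray('top',B['top']),ray('scene',B['scene'])); print('bar',P,e)
# base disc: mask plywood in top
im=cv2.imread('pics/top0.png')
for nm,a,b in [('tip',(384,198),(250,237)),('wing',(415,211),(213,256)),('hex',(430,242),(187,235))]:
    print(nm,tri(ray('top',a),ray('scene',b)))
a=cv2.resize(im[170:330,290:450],(600,600),interpolation=cv2.INTER_CUBIC); cv2.imwrite('pics/c.png',a)
E
```

```text
top [17 10  6 30 48] [374.625  248.8125] ((374.58111572265625, 249.51351928710938), (1.6439898014068604, 29.427419662475586), 9.462322235107422)
scene [ 14  10  16  36 257] [236.35019455 187.52140078] ((236.22642517089844, 187.29246520996094), (36.125823974609375, 7.1427483558654785), 74.05460357666016)
bar [ 0.50042513 -0.02991754  0.07692688] 0.006769471314213288
tip (array([ 0.59183718, -0.04796084,  0.05961495]), np.float64(0.003532667854476518))
wing (array([ 0.57170451, -0.11408762,  0.02182691]), np.float64(0.002187178190253999))
hex (array([ 0.51361105, -0.14005573,  0.02713057]), np.float64(0.0008027376080941264))
```

View pics/c.png

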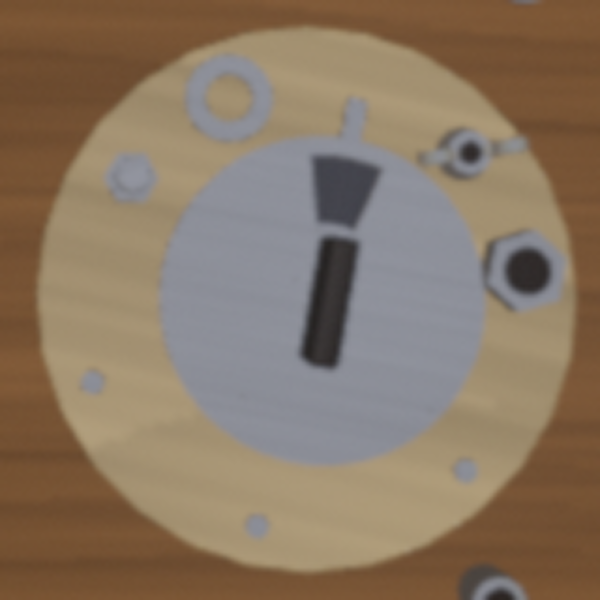

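Crop (scale 3.75, origin 290,170): cover centre at (323,299), pointer tip at (357,98), bar from (340,238) to (320,365), wing nut hub at (468,152), hex nut at (525,270), washer at (229,97) and bolt at (132,176).

```bash
python3 - <<'E'
from h import *
f=lambda u,v:(290+(u+.5)/3.75-.5,170+(v+.5)/3.75-.5)
zc=0.0595
L,R,T,Bo=[plane('top',f(*p),zc) for p in [(159,297),(486,300),(325,134),(322,465)]]
print('diam',np.linalg.norm(L-R),np.linalg.norm(T-Bo)); C=(L+R+T+Bo)/4; print('axis',C)
b=[plane('top',f(*p),zc+.034) for p in [(341,239),(322,358)]]; print('bar top',(b[0]+b[1])/2,np.linalg.norm(b[0]-b[1]))
a=lambda v:np.degrees(np.arctan2(v[1],v[0]))
print('bar ang',a(b[0]-b[1]))
for nm,p,z in [('tip',(357,98),zc),('wing',(468,152),.03),('wingE1',(427,159),.035),('wingE2',(520,145),.035),('hex',(525,270),.025),('washer',(229,97),.016),('bolt',(132,176),.035),('open',(347,165),zc)]:
    X=plane('top',f(*p),z); print(nm,X.round(4),np.linalg.norm((X-C)[:2]).round(4),a(X-C).round(1))
print('base R',[np.linalg.norm(plane('top',f(*p),.013)-plane('top',f(*q),.013)) for p,q in [((38,299),(577,299))]])
o=ctrl.get_obs(); w,x,y,z=o['eef_rot']
from scipy.spatial.transform import Rotation as Ro
M=Ro.from_quat([x,y,z,w]).as_matrix(); print(M.round(3)); print(o['q'])
E
```

```text
diam 0.1565840770054058 0.15667054175396736
axis [ 0.50033931 -0.03174902  0.0595    ]
bar top [ 0.50189867 -0.02980854  0.0935    ] 0.054260141948010765
bar ang -9.002242904598932
tip [ 0.5966 -0.0478  0.0595] 0.0976 -9.5
wing [ 0.5732 -0.1097  0.03  ] 0.1067 -47.0
wingE1 [ 0.569  -0.0877  0.035 ] 0.0886 -39.2
wingE2 [ 0.5768 -0.1346  0.035 ] 0.1282 -53.4
hex [ 0.5144 -0.1396  0.025 ] 0.1088 -82.6
washer [0.6001 0.0099 0.016 ] 0.1081 22.6
bolt [0.558  0.0597 0.035 ] 0.1081 57.8
open [ 0.5641 -0.043   0.0595] 0.0647 -10.0
base R [np.float64(0.2759364661926024)]
[[-0.916  0.4   -0.001]
 [ 0.4    0.916 -0.001]
 [ 0.    -0.002 -1.   ]]
[ 9.52730128e-01  1.81470627e-01  1.60791734e+00 -1.57615088e-05
  1.35380643e+00 -2.06328257e-01]
```

Radii agree with the given sizes: 156.6 mm cover, tip at 97.6 mm, samples at 107–109 mm. The four samples put the blank sector at -12.3° and the target at about -47.3°. The pointer is at about -9.5°, so the cover has to turn about 38° clockwise. Next I move over the bar.

```bash
python3 -m handwheel '[{"travel":[-0.196,-0.167,0],"dr":[0,0,0]},{"travel":[-0.196,-0.167,0],"dr":[0,0,0]},{"travel":[-0.196,-0.167,0],"dr":[0,0,0]},{"travel":[-0.196,-0.167,0],"dr":[0,0,0]},{"travel":[-0.196,-0.167,0],"dr":[0,0,0]},{"travel":[-0.196,-0.167,0],"dr":[0,0,0]},{"travel":[-0.196,-0.167,0],"dr":[0,0,0]},{"travel":[-0.196,-0.167,0],"dr":[0,0,0]},{"travel":[-0.196,-0.167,0],"dr":[0,0,0]},{"travel":[-0.196,-0.167,0],"dr":[0,0,0]},{"travel":[-0.196,-0.167,0],"dr":[0,0,0]},{"travel":[-0.196,-0.167,0],"dr":[0,0,0]},{"travel":[-0.196,-0.167,0],"dr":[0,0,0]},{"travel":[-0.196,-0.167,0],"dr":[0,0,0]},{"travel":[-0.196,-0.167,0],"dr":[0,0,0]},{"travel":[0,0,0],"dr":[0,0,-0.16]},{"travel":[0,0,0],"dr":[0,0,-0.16]},{"travel":[0,0,0],"dr":[0,0,-0.16]},{"travel":[0,0,0],"dr":[0,0,0]}]' 1
cat > st.py <<'E'
from h import *
from scipy.spatial.transform import Rotation as Ro
import sys
def state(goal=None):
    o=ctrl.get_obs(); w,x,y,z=o['eef_rot']; M=Ro.from_quat([x,y,z,w]).as_matrix()
    print('t',o['time_s'],'pos',np.round(o['eef_pos'],4),'yaw',np.degrees(np.arctan2(M[1,1],M[0,1])).round(2),'tilt',M[:,2].round(3),'F',np.round(o['wrist_force'],1),'T',np.round(o['torque'],2),'op',round(o['opening'],3))
    if goal is not None: print('rows sum',(M.T@(np.array(goal)-o['eef_pos'])/.15).round(3))
E
python3 - <<'E'
from st import *
state([.501,-.0308,.16])
cv2.imwrite('pics/w1.png',viewer.camera('wrist')[:,:,::-1])
c=viewer.get_calibration('wrist'); np.save('w1.npy',c)
for X in ([.5005,-.0312,.0935],[.5970,-.0475,.0595]): print(proj('wrist',np.array(X)))
E
```

```text
time_s: 1.68
eef_pos: [0.4901, -0.0215, 0.2234]
eef_rot: [-0.004, 0.074, 0.997, -0.002]
wrist_force: [-0.4, -0.5, -0.2]
opening: 1.0
t 1.6833 pos [ 0.4901 -0.0215  0.2234] yaw 81.51 tilt [-0.008 -0.004 -1.   ] F [-0.4 -0.5 -0.2] T [ 0.02  0.02 -0.02] op 1.0
rows sum [-0.084 -0.049  0.423]
[308.3006646 201.126933 ]
[308.48216512 274.84323767]
```

View pics/w1.png

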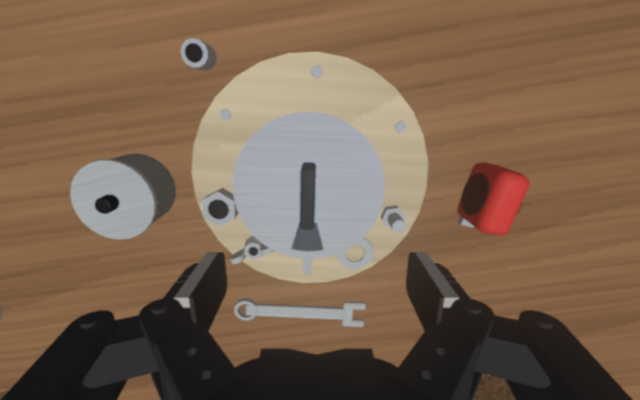

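The wrist view shows the bar top running from about (308,163) to (307,229) and the pointer tip at (307,273). My predictions were (308,201) for the bar centre and (308,275) for the tip, so the position holds. I descend and then check before the final part.

```bash
python3 -m handwheel '[{"travel":[-0.021,-0.013,0.1],"dr":[0,0,0]},{"travel":[-0.021,-0.013,0.1],"dr":[0,0,0]},{"travel":[-0.021,-0.013,0.1],"dr":[0,0,0]},{"travel":[-0.021,-0.013,0.1],"dr":[0,0,0]},{"travel":[0,0,0.1],"dr":[0,0,0]},{"travel":[0,0,0],"dr":[0,0,0]}]' 1
python3 -c "
from st import *
state([.5005,-.0312,.070])"
```

```text
time_s: 2.23
eef_pos: [0.5011, -0.0296, 0.1464]
eef_rot: [-0.003, 0.083, 0.997, -0.002]
wrist_force: [-0.3, 0.2, -0.5]
opening: 1.003
t 2.2333 pos [ 0.5011 -0.0296  0.1464] yaw 80.44 tilt [-0.006 -0.004 -1.   ] F [-0.3  0.2 -0.5] T [ 0.08 -0.    0.  ] op 1.003
rows sum [-0.    -0.008  0.509]
```

```bash
python3 -m handwheel '[{"travel":[0,-0.002,0.08],"dr":[0,0,0]},{"travel":[0,-0.002,0.08],"dr":[0,0,0]},{"travel":[0,-0.002,0.08],"dr":[0,0,0]},{"travel":[0,-0.002,0.08],"dr":[0,0,0]},{"travel":[0,0,0.08],"dr":[0,0,0]},{"travel":[0,0,0.08],"dr":[0,0,0]},{"travel":[0,0,0.02],"dr":[0,0,0]},{"travel":[0,0,0],"dr":[0,0,0]}]' 0
python3 -c "
from st import *
state([.5005,-.0312,.070])"
```

```text
time_s: 2.9
eef_pos: [0.5018, -0.0292, 0.071]
eef_rot: [-0.001, 0.088, 0.996, -0.002]
wrist_force: [0.7, 0.9, -0.7]
opening: 0.499
t 2.9 pos [ 0.5018 -0.0292  0.071 ] yaw 79.94 tilt [-0.003 -0.005 -1.   ] F [ 0.7  0.9 -0.7] T [ 0.01 -0.03  0.02] op 0.499
rows sum [ 0.006 -0.015  0.006]
```

```bash
python3 -m handwheel '[{"travel":[0.005,-0.014,0.004],"dr":[0,0,-0.02]},{"travel":[0,0,0],"dr":[0,0,0]}]' 0
python3 -m handwheel '[{"travel":[0,0,0],"dr":[0,0,0]},{"travel":[0,0,0],"dr":[0,0,0]},{"travel":[0,0,0],"dr":[0,0,0]},{"travel":[0,0,0],"dr":[0,0,0]},{"travel":[0,0,0],"dr":[0,0,0]},{"travel":[0,0,0],"dr":[0,0,0]}]' -1
python3 -c "
from st import *
state([.5005,-.0312,.070])"
```

```text
time_s: 3.07
eef_pos: [0.5011, -0.031, 0.0712]
eef_rot: [-0.001, 0.082, 0.997, -0.003]
wrist_force: [0.1, -0.6, -0.4]
opening: 0.503
time_s: 3.57
eef_pos: [0.5021, -0.0324, 0.0732]
eef_rot: [0.001, 0.083, 0.997, -0.003]
wrist_force: [0.2, -0.5, -2.8]
opening: 0.152
t 3.5667 pos [ 0.5021 -0.0324  0.0732] yaw 80.5 tilt [ 0.001 -0.007 -1.   ] F [ 0.2 -0.5 -2.8] T [ 0.18 -0.12  0.06] op 0.152
rows sum [0.012 0.006 0.021]
```

Opening 0.152 is about 13 mm, which matches the 14 mm bar, so it is gripped. I turn clockwise (+z of the tool).

```bash
python3 -m handwheel '[{"travel":[0,0,0],"dr":[0,0,0.12]},{"travel":[0,0,0],"dr":[0,0,0.12]},{"travel":[0,0,0],"dr":[0,0,0.12]},{"travel":[0,0,0],"dr":[0,0,0.12]},{"travel":[0,0,0],"dr":[0,0,0]}]' -1
python3 -c "
from st import *
state([.5015,-.032,.072])"
```

```text
time_s: 3.98
eef_pos: [0.5019, -0.0329, 0.0732]
eef_rot: [0.001, 0.212, 0.977, -0.004]
wrist_force: [0.4, -2.3, -3.0]
opening: 0.149
t 3.9833 pos [ 0.5019 -0.0329  0.0732] yaw 65.53 tilt [ 0.001 -0.008 -1.   ] F [ 0.4 -2.3 -3. ] T [ 0.25 -0.17 -0.17] op 0.149
rows sum [0.005 0.005 0.008]
```

```bash
python3 -m handwheel '[{"travel":[0.002,0.003,0],"dr":[0,0,0.125]},{"travel":[0.002,0.002,0],"dr":[0,0,0.125]},{"travel":[0,0,0],"dr":[0,0,0.125]},{"travel":[0,0,0],"dr":[0,0,0.125]},{"travel":[0,0,0],"dr":[0,0,0.125]},{"travel":[0,0,0],"dr":[0,0,0.125]},{"travel":[0,0,0],"dr":[0,0,0]}]' -1
python3 - <<'E'
from st import *
state([.5015,-.032,.072])
im=viewer.camera('scene'); w=viewer.camera('wrist')
a=cv2.resize(im[145:285,150:330],(540,420),interpolation=cv2.INTER_CUBIC)
b=cv2.resize(w[100:400,100:540],(540,368)); 
cv2.imwrite('pics/s2.png',np.vstack([a,b[:180]])[:,:,::-1])
E
```

```text
time_s: 4.57
eef_pos: [0.5014, -0.0336, 0.0732]
eef_rot: [0.002, 0.4, 0.917, -0.005]
wrist_force: [0.6, -1.8, -4.2]
opening: 0.148
t 4.5667 pos [ 0.5014 -0.0336  0.0732] yaw 42.87 tilt [-0.    -0.011 -1.   ] F [ 0.6 -1.8 -4.2] T [ 0.27 -0.16 -0.11] op 0.148
rows sum [0.008 0.008 0.008]
```

View pics/s2.png

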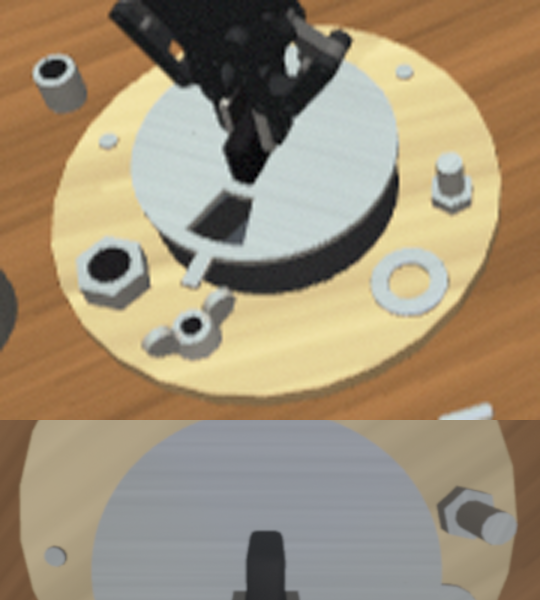

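The scene crop shows the bar still gripped, with the pointer tip at crop (193,283), i.e. scene (214,239). It hangs over the inner side of the wing nut at crop (193,325). I compute its angle from that pixel after letting go and clearing the view. I open first, then rise and move back.

```bash
python3 -m handwheel '[{"travel":[0,0,0],"dr":[0,0,0]},{"travel":[0,0,0],"dr":[0,0,0]},{"travel":[0,0,0],"dr":[0,0,0]},{"travel":[0,0,0],"dr":[0,0,0]},{"travel":[0,0,0],"dr":[0,0,0]}]' 0
python3 -m handwheel '[{"travel":[0,0,-0.1],"dr":[0,0,0]},{"travel":[0,0,-0.15],"dr":[0,0,0]},{"travel":[0,0,-0.15],"dr":[0,0,0]},{"travel":[0,0,-0.15],"dr":[0,0,0]},{"travel":[0,0,-0.15],"dr":[0,0,0]},{"travel":[0,0,-0.15],"dr":[0,0,0]},{"travel":[0,0,-0.15],"dr":[0,0,0]},{"travel":[0,0,0],"dr":[0,0,0]}]' 0
python3 - <<'E'
from st import *
state([.5005,-.031,.07])
w=viewer.camera('wrist'); np.save('w3.npy',viewer.get_calibration('wrist'),allow_pickle=True)
im=viewer.camera('scene')
cv2.imwrite('pics/s3.png',cv2.resize(im[145:285,150:330],(720,560),interpolation=cv2.INTER_CUBIC)[:,:,::-1])
cv2.imwrite('pics/w3.png',w[:,:,::-1])
E
```

```text
time_s: 5.08
eef_pos: [0.5024, -0.0335, 0.0745]
eef_rot: [0.003, 0.394, 0.919, -0.005]
wrist_force: [-0.6, 0.1, 0.0]
opening: 0.503
time_s: 5.75
eef_pos: [0.5008, -0.031, 0.2304]
eef_rot: [0.001, 0.393, 0.92, -0.005]
wrist_force: [0.1, -0.1, 0.1]
opening: 0.498
t 5.75 pos [ 0.5008 -0.031   0.2304] yaw 43.76 tilt [-0.002 -0.01  -1.   ] F [ 0.1 -0.1  0.1] T [-0.08 -0.   -0.03] op 0.498
rows sum [0.007 0.007 1.069]
```

View pics/w3.png

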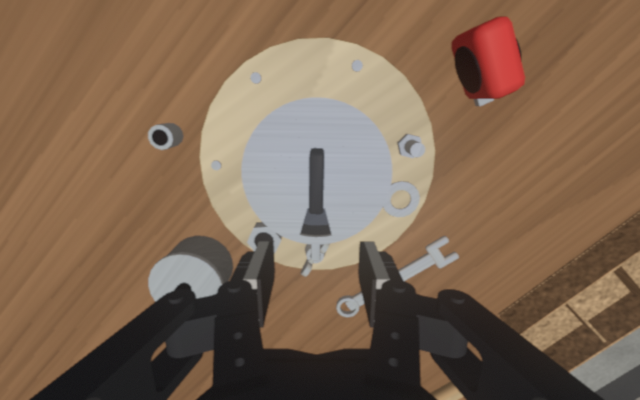

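View pics/s3.png

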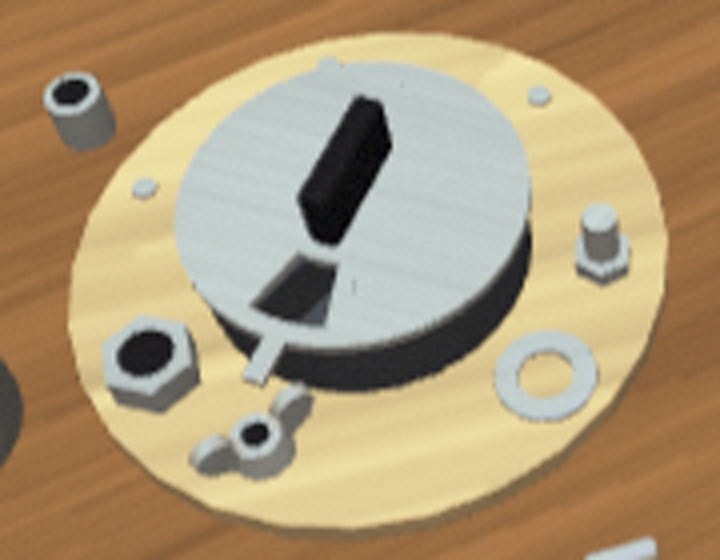

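In the scene crop (scale 4) the bar is free, the pointer tip is at (256,381) and the wing nut hub at (256,434). The wrist view shows the opening at (316,223) and the pointer over the wing nut at (316,253). The gripper is open and clear.

```bash
python3 - <<'E'
from st import *
C=np.array([.5003,-.0317]); a=lambda v:np.degrees(np.arctan2(v[1],v[0])).round(1)
f=lambda u,v:(150+(u+.5)/4-.5,145+(v+.5)/4-.5)
c=np.load('w3.npy',allow_pickle=True).item()
def show(nm,X,C): d=(X[:2]-C); print(nm,X.round(4),np.linalg.norm(d).round(4),a(d))
Cs=[(175,225),(531,190)]
E1=[plane('scene',f(*p),.0595)[:2] for p in [(175,222),(531,192),(410,62),(300,342)]]
cs=proj('scene',np.array([*C,.0595])); print('axis in crop',(cs-[150,145])*4+1.5)
for nm,p,z in [('tip',(256,381),.0595),('wing',(256,434),.03),('hex',(146,353),.027),('washer',(546,375),.016),('bolt',(601,217),.045)]: show('S '+nm,plane('scene',f(*p),z),C)
for nm,p,z in [('open_outer',(316,236),.0595),('cover L',(242,170),.0595),('cover R',(392,170),.0595),('washer',(401,199),.016),('bolt',(413,149),.045),('wingtop',(316,254),.03),('barback',(316.5,149),.0935)]: show('W '+nm,plane('wrist',p,z,c),C)
E
```

```text
axis in crop [357.95388146 196.92551085]
S tip [ 0.5668 -0.1034  0.0595] 0.0978 -47.2
S wing [ 0.5716 -0.1122  0.03  ] 0.1075 -48.5
S hex [ 0.5084 -0.1404  0.027 ] 0.109 -85.7
S washer [0.5978 0.009  0.016 ] 0.1056 22.6
S bolt [0.5531 0.0608 0.045 ] 0.1065 60.3
W open_outer [ 0.5447 -0.0808  0.0595] 0.0662 -47.9
W cover L [ 0.4386 -0.0801  0.0595] 0.0784 -141.9
W cover R [0.5496 0.0266 0.0595] 0.0763 49.8
W washer [0.5982 0.0104 0.016 ] 0.1065 23.3
W bolt [0.5534 0.057  0.045 ] 0.1034 59.1
W wingtop [ 0.5706 -0.1083  0.03  ] 0.104 -47.4
W barback [ 0.4755 -0.0074  0.0935] 0.0348 135.6
```

The pointer is at -47.2° to -47.9° and the wing nut at -47.0° to -48.5°, so they agree within about 1°. I hand in.

```bash
python3 -c "
from bench import ctrl
print(ctrl.hand_in())"
```

```text
the job is handed in; nothing more can be done
None
```

I gripped the tin's bar and turned the cover about 38° clockwise, to about -0.61 on the joint. The pointer and opening now stand over the wing nut's compartment. I then opened the gripper, lifted it about 15 cm clear and handed the job in at about 6 s on the robot's clock, with the force readings taken after each move under about 5 N.

In the last pictures, from the scene and wrist cameras:

| What | Direction measured about the axis |
|---|---|
| Pointer tip | -47.2° |
| Opening | -47.9° |
| Wing nut | -47.0° to -48.5° over three readings |

- **Agreement:** the pointer and the wing nut match to about 1°, which is as good as the measurements get. The radii matched the sizes given (pointer tip 97.8 mm, wing nut about 104 to 107.5 mm).
- **Disagreement:** some hex nut and bolt readings differed by up to about 3° between views. This is probably because I only guessed the heights of the points I measured on them, and it does not change which compartment was chosen.

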